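# Lock a painting panel on the work board with a quarter-turn T-bolt stop

### The arm

A 6-joint arm with a two-finger parallel gripper is mounted at the origin on the work surface. World frame = base frame: x ahead of the robot, y to its left, z up, the work surface at z = 0. Lengths are in m, angles in degrees, forces in N, time in s.
With the tool pointing down it reaches from about 0.375 to 0.9 m from the base axis. Payload 3.1 kg.
Tool frame: the origin (TCP) lies on the centre line of the jaws, within the pads' length; the fingertips stand 22 mm ahead of it and the grasp point (between the pads) lies 3 mm ahead of it; z points along the fingers, y is the line along which they close (so a half turn about z gives the same grasp; the last joint's range is limited). The gripper opens to 87 mm and grips with 3 to 60 N. Pads are 19 mm wide; open, the fingers measure 117 mm over their backs; the gripper's body (75 mm by 190 mm) begins 51 mm behind the grasp point.
Start: joints at [-82.191, 30.224, 82.088, -0, 67.689, -10.227], TCP at [0.194, -0.594, 0.245] pointing down, gripper open.
Joint ranges: [-176.69, 176.69], [-43.24, 126.21], [12.49, 139.97], [-82, 262], [0, 151.66], [-163.58, 163.58]. Speed limits (degrees/s): [159.86, 159.86, 180, 180, 180, 180].

### API

Orientations are given as a 3x3 rotation matrix whose columns are the frame's x, y, z axes.
In Python, from rig import * gives the robot as it stands.
- The arm moves only by the shell command python3 -m jog 'ROWS'. ROWS is text: rows parted by semicolons, each of 7 numbers parted by spaces: the shift along the tool's x, y, z in mm, then the turn, a rotation vector about the tool's x, y, z in rad, then the finger opening in mm, from 0 to 87. In form: tx ty tz ax ay az fingers; .... A call has 1 to 12 rows; each row shifts and turns the commanded pose from where the row before left it, along the tool's axes as they then stand; what a row does not reach is not made up. A row lasts 1/8 s, in which the tool goes at most 62.5 mm and 10.7 degrees, less where a joint would pass 70% of its speed; a pose out of reach is approached as far as the arm can. A call with a gripper value outside its range is refused whole. The fingers move at their own pace and stop on an object; the grip force is fixed at half the most. Time passes only in rows, so rows that do not move let the fingers close. It gives the time, the measured TCP pose, the force, the opening and the grip force at its end, in the units of the state.
- read_state(): the state, without advancing time (a new reading comes with each control period).
- capture(name): name is "side" or "top" or "wrist"; returns a dict with "color" (400x640x3 uint8, red, green, blue), "camera_matrix" (3x3 intrinsics, pixels), "distortion" ([k1, k2, p1, p2, k3] as OpenCV has them; the pictures are not rectified), "R" (3x3) and "t" (3): a world point X has camera coordinates R X + t. Camera axes: x right, y down, z forward; pixel columns grow to the right and rows downward; lengths in m; the calibration is good to about 2 mm. A picture is of the moment at which its call begins. There is no depth.
- hand_in(): hands the job in; it is judged then, once.
Trained networks look in the newest picture that a camera, given by its name, has taken for a name from the list of things; names that differ only in an ending like _2 or _b are one class to them, and where a whole thing is asked for, a point or a joint stands for the part that bears it (a point fixed in the world has none). Each returns a list of dicts, best first, with "conf" (0 to 1); they miss things now and then, are a little off and sometimes report something else, mostly with a low value. They report only what shows in the picture. A call takes as long as a camera call. They do not tell look-alikes from the thing itself.
- find_in(camera, target): "at" ([x, y, z] in m, in world coordinates, good to about 4 mm: the middle of the surface that is visible of it).
- trace(camera, target): "pixels" (400x640 bool, what is visible of it).
- place_of(camera, target): "at" ([x, y, z] in m, in world coordinates, good to about 4 mm: a listed point, or the origin of a listed thing).
The state is a dict: "time_s": time; "joint_positions": joint angles; "qvel": joint speeds; "tau": joint torques, N m; "position": TCP position; "tcp_rot": TCP orientation; "force": force on the tool from outside, world axes, zero at the start; "moment": the same for the moment, N m; "opening": opening from 0.0 (shut) to 1.0 (fully open); "grasp_force": force on a finger pad.
Only numpy, scipy, OpenCV 4.12 (cv2) and the standard library are available. Lean on these libraries where they do the work, as an engineer would, in place of code of your own. Each camera call takes 0.05 s, during which the arm holds its last target. There are 200 camera calls.

### The job

Fix the painting panel on the work board so that it can be sanded: take the stop with the wing handle from the wooden rack, lower its T-head lengthwise into the slot in the free part of the board, and slide it up to the panel, pushing until the panel sits flush against the wooden fence with the stop snug behind it. Then turn the wing a quarter turn clockwise (seen from above), so that the head locks across the slot, and let go. Leave the two round-knob stops in the rack and everything else on the table and board where it is.

Things in the scene. Friction and masses are not known exactly. Their poses are not given: they have to be found in the camera images.
- tbolt: T-bolt stop with the wing handle, 0.12 to 0.17 kg, upright in one of the rack's three pockets. Origin on its axis at the underside of its round body, z up, x along wing and T-head alike (half a turn makes no difference). Body: aluminium cylinder 30 mm across, z 0 to 30 mm. Its underside rests on the rack's top, and on the board once the head is in the slot.
- wing (a point): Grip point on the axis, 52 mm above the underside of the stop's body, axes as tbolt. The flat black wing is 44 mm long (x), 12 mm thick (y), from z = 30 to 64 mm above the underside; pinch it across its thickness. Fingertips 19 mm below this point just clear the round body.
- thead (a point): Centre of the steel T-head, on the axis 10 mm below the body's underside: 25 mm long (x), 12 mm wide (y), its bottom 14.5 mm below the body, on a neck 12.4 mm wide. Turned clockwise its ramped upper faces wedge under the slot's lips and clamp, resisting with about 0.2 N m. The neck's corners stop the turn 10 to 20 degrees past 90, and bar any counter-clockwise turn.
- board: Plywood work board, fixed, 240 (x) by 380 (y) by 30 mm high, origin under its centre. An aluminium T-slot runs along its y through the middle, its whole length, lips flush with the board's top. Fence at its +y end; the free part of the board is the -y half.
- slot (a point): Centre of the slot's mouth at the middle of the board, on the top face (30 mm up); axes of the board, y along the slot. Mouth 15 mm wide with 1.5 mm bevels, lips 6 mm thick, channel below 28 mm wide and 12 mm high.
- fence (a point): Point on the board's top at the foot of the fence's inner face, on the slot's line, 165 mm along y from the slot point; axes of the board; the panel lies on its -y side. The fence is a wooden bar along x, 22 mm high and 220 mm long.
- panel: Painting panel, loose, lying on the board over the slot, 12 to 35 mm from the fence, slightly askew; 200 (x) by 120 (y) by 18 mm thick, 0.2 to 0.35 kg, smooth wood, primed white with a grey study; slides easily (1 N or so), seats under 10 to 12 N. Origin under its centre, axes as the board's when square. Seated, its centre is 60 mm from the fence and the stop's axis 75 mm from its centre.
- rack: Wooden rack block, fixed, 215 (x) by 60 by 30 mm high, origin under its centre; three through pockets 32 (x) by 17 mm at x = -68, 0, +68 mm, each holding a stop; the T-bolt stop may stand in any of them, wing roughly along the rack's x.
- roundstop1: Plain drop-in stop with a round black knob 34 mm across, same round body as the T-bolt stop, 56 mm above the rack, no T-head. Stays in the rack. Origin on its axis at the underside of its body.
- roundstop2: As roundstop1.
- sanding_block: Cork sanding block 45 x 75 x 25 mm on the free part of the board, on its +x side. Origin under its centre.
- pencil: Flat carpenter's pencil 140 mm long, 8 mm high, on the free part of the board, on its -x side, roughly along y. Origin under its middle.
- tape_roll: Roll of masking tape lying flat on the table, 96 mm across, 24 mm high, origin under its centre.
- ink_jar: Amber glass jar with black lid, 56 mm across, 70 mm high, origin under its centre.
- brush_cup: White cup with brushes, 76 mm across, about 210 mm high with the brushes, origin under its centre.
- clay_pot: Terracotta pot, 96 mm across, 88 mm high, origin under its centre.
- paint_can: Tin can, 86 mm across, 95 mm high, origin under its centre.
Mind the look-alikes: they are no part of the job. Leave any red look-alike of the tbolt alone.

How it is judged:
By the outcome, as a careful person would: the job done as asked, in the order asked, and still so for the second after the job is handed in, with the robot touching nothing.
It also fails if it takes over 45 s, if anything falls off the work surface, if the arm or the gripper's body presses on something with over 40 N, if the wrist force passes 120 N, or if a joint passes its speed limit or range.

## Working session

There is one attempt and no reset: what is moved stays moved. The work goes in short steps, Python scripts to look and compute and a shell command to move; the robot and the scene stay as the last step left them, time stands still between calls to the robot, and variables do not carry over. Pictures are saved under pics/ and viewed, at most 10 in all, crops included, and the job is handed in when it is done.

```bash
mkdir -p pics; cat > h.py <<'E'
from rig import *
import numpy as np, cv2
def px(c,X):
    return cv2.projectPoints(np.array(X,float).reshape(-1,3),cv2.Rodrigues(np.array(c["R"]))[0],np.array(c["t"],float),np.array(c["camera_matrix"]),np.array(c["distortion"]))[0].reshape(-1,2)
def ray(c,uv,z):
    n=cv2.undistortPoints(np.array(uv,float).reshape(-1,1,2),np.array(c["camera_matrix"]),np.array(c["distortion"])).reshape(-1,2)
    R=np.array(c["R"]);t=np.array(c["t"]);C=-R.T@t
    d=np.c_[n,np.ones(len(n))]@R
    return C+d*((z-C[2])/d[:,2])[:,None]
def save(c,n): cv2.imwrite("pics/"+n,np.ascontiguousarray(c["color"][:,:,::-1]))
E
python3 - <<'E'
from h import *
for n in("top","side"):
    c=capture(n); save(c,n+"1.png")
    for t in "tbolt wing board slot fence panel rack roundstop1 sanding_block pencil".split():
        print(n,t,[(np.round(d["at"],3).tolist(),round(d["conf"],2),px(c,d["at"]).round()[0].tolist()) for d in place_of(n,t)[:4]])
s=read_state(); print(s["time_s"],s["position"],s["tcp_rot"],s["force"])
E
```

```text
top tbolt [([0.454, -0.133, 0.019], 0.67, [368.0, 255.0]), ([0.503, -0.268, 0.03], 0.54, [413.0, 238.0]), ([0.582, -0.464, 0.0], 0.46, [472.0, 211.0])]
top wing [([0.456, -0.132, 0.068], 0.49, [369.0, 255.0]), ([0.503, -0.268, 0.081], 0.48, [417.0, 238.0])]
top board [([0.526, 0.131, -0.002], 0.58, [280.0, 232.0]), ([0.585, -0.465, -0.004], 0.36, [472.0, 210.0])]
top slot [([0.523, 0.134, 0.03], 0.86, [278.0, 233.0])]
top fence [([0.48, 0.289, 0.033], 0.76, [226.0, 249.0])]
top panel [([0.506, 0.201, 0.029], 0.96, [256.0, 239.0]), ([0.569, 0.481, 0.001], 0.26, [168.0, 220.0])]
top rack [([0.505, -0.266, 0.001], 0.88, [410.0, 237.0]), ([0.528, 0.131, -0.001], 0.71, [280.0, 232.0])]
top roundstop1 [([0.433, -0.283, 0.03], 0.66, [419.0, 261.0]), ([0.57, -0.246, 0.032], 0.54, [405.0, 216.0])]
top sanding_block [([0.627, 0.056, 0.025], 0.96, [304.0, 198.0]), ([0.5, -0.266, 0.083], 0.27, [416.0, 239.0])]
top pencil [([0.626, 0.057, 0.028], 0.74, [304.0, 199.0]), ([0.475, 0.024, 0.029], 0.7, [315.0, 249.0]), ([0.502, -0.266, 0.084], 0.64, [416.0, 238.0])]
side tbolt [([0.5, -0.266, 0.033], 
[... 430 characters left out ...]
.0]), ([0.499, -0.266, 0.031], 0.16, [398.0, 197.0])]
side fence [([0.474, 0.292, 0.028], 0.96, [271.0, 291.0])]
side panel [([0.506, 0.21, 0.03], 0.6, [287.0, 267.0])]
side rack [([0.503, -0.263, 0.002], 0.64, [396.0, 204.0])]
side roundstop1 [([0.567, -0.25, 0.028], 0.67, [380.0, 190.0]), ([0.435, -0.284, 0.034], 0.42, [417.0, 202.0])]
side sanding_block [([0.624, 0.052, 0.029], 0.64, [302.0, 221.0])]
side pencil [([0.472, 0.021, 0.034], 0.65, [345.0, 240.0])]
1.1 [ 0.19352705 -0.59426449  0.24457057] [[ 9.50870228e-01  3.09589743e-01  1.93642638e-05]
 [ 3.09589744e-01 -9.50870228e-01 -3.09248638e-05]
 [ 8.83888126e-06  3.54005098e-05 -9.99999999e-01]] [-0.01007658  0.04954516  0.15164372]
```

View pics/top1.png

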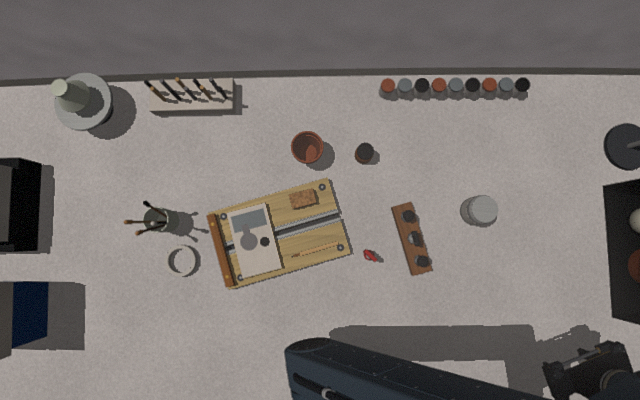

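View pics/side1.png

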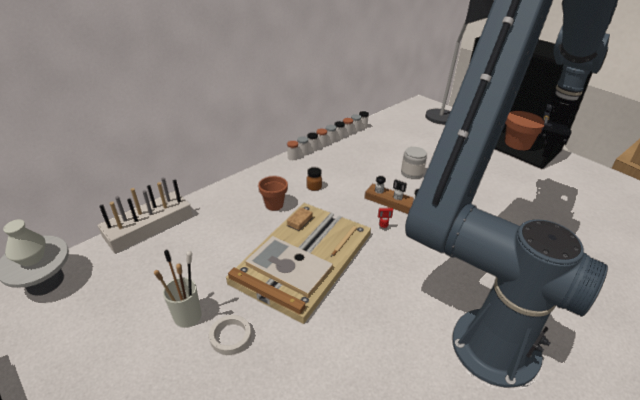

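Candidates for the wing stop in the top view: three stops in the rack at (409,216), (416,238) and (422,261), plus a red look-alike at (369,255). The middle one at (416,238) looks flat and wing-like. I'll check it with the wrist camera.

```bash
python3 -m jog '38 -21 0 0 0 0 87;38 -21 0 0 0 0 87;38 -21 0 0 0 0 87;38 -21 0 0 0 0 87;38 -21 0 0 0 0 87;38 -21 0 0 0 0 87;38 -21 0 0 0 0 87;38 -21 0 0 0 0 87;38 -21 0 0 0 0 87;38 -21 0 0 0 0 87;0 0 0 0 0 0 87'
python3 - <<'E'
from h import *
c=capture("wrist"); save(c,"w1.png")
print("cam",-np.array(c["R"]).T@np.array(c["t"]))
for t in "tbolt wing rack roundstop1".split():
    print(t,[(np.round(d["at"],4).tolist(),round(d["conf"],2),px(c,d["at"]).round()[0].tolist()) for d in place_of("wrist",t)[:4]])
s=read_state(); print(s["time_s"],s["position"],s["tcp_rot"][:,0])
E
```

```text
time_s: 2.48
position: [0.4914, -0.2747, 0.2447]
tcp_rot: [[0.949, 0.314, 0.001], [0.314, -0.949, 0.0], [0.001, -0.0, -1.0]]
force: [0.0, 0.1, 0.4]
opening: 0.998
grasp_force: 0.0
cam [ 0.55595545 -0.25246418  0.38582706]
tbolt [([0.4574, -0.1341, 0.0162], 0.79, [202.0, 170.0]), ([0.5039, -0.2646, 0.0256], 0.78, [317.0, 168.0])]
wing [([0.5039, -0.2685, 0.0804], 0.87, [320.0, 178.0]), ([0.4548, -0.1343, 0.0617], 0.62, [185.0, 179.0])]
rack [([0.503, -0.2659, 0.0032], 0.93, [318.0, 167.0])]
roundstop1 [([0.4373, -0.2841, 0.0282], 0.75, [315.0, 225.0]), ([0.5723, -0.2474, 0.0285], 0.57, [322.0, 105.0])]
2.725 [ 0.48922394 -0.27780143  0.24456115] [ 9.51291781e-01  3.08291879e-01 -2.54687683e-04]
```

View pics/w1.png

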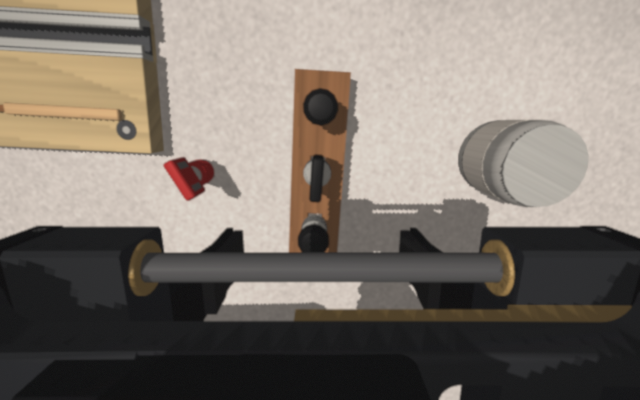

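The wrist picture shows the black wing in the middle pocket at (317,178), round knobs at (321,107) and (314,238), and the red look-alike at (188,178). I'll take a close crop and measure the wing.

```bash
python3 - <<'E'
from h import *
c=capture("wrist"); im=c["color"]
crop=np.ascontiguousarray(im[80:260,250:390,::-1]); cv2.imwrite("pics/w1c.png",cv2.resize(crop,None,fx=3,fy=3,interpolation=cv2.INTER_CUBIC))
d=trace("wrist","wing"); 
for q in d[:2]:
    ys,xs=np.nonzero(q["pixels"]); print(q["conf"],len(xs),xs.min(),xs.max(),ys.min(),ys.max())
g=im.max(2); m=np.zeros_like(g); m[148:208,300:335]=(g[148:208,300:335]<60)
n,l,st,ce=cv2.connectedComponentsWithStats(m); k=1+st[1:,4].argmax(); ys,xs=np.nonzero(l==k)
print(st[k]); r=cv2.minAreaRect(np.c_[xs,ys].astype(np.float32)); b=cv2.boxPoints(r); print(r)
W=ray(c,b,0.094); print(W.round(4).tolist(), W.mean(0))
e=W[1]-W[0],W[2]-W[1]; e=max(e,key=lambda v:v@v); print("yaw",np.degrees(np.arctan2(e[1],e[0])),np.linalg.norm(e))
E
```

```text
0.61 1435 161 211 154 197
[308 152  14  46 508]
((314.2486572265625, 174.5312042236328), (12.114487648010254, 45.335662841796875), 2.385944128036499)
[[0.4819, -0.2649, 0.094], [0.524, -0.2537, 0.094], [0.527, -0.2645, 0.094], [0.485, -0.2762, 0.094]] [ 0.5044851  -0.26483835  0.094     ]
yaw 15.006149539419793 0.04355834505809588
```

View pics/w1c.png

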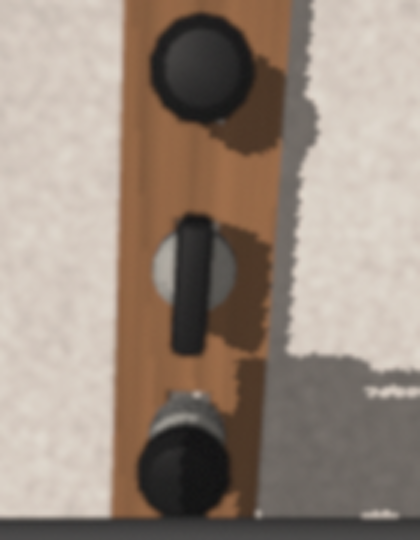

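The crop confirms that the middle stop has a flat wing (43.6 x 11.2 mm measured, at about (0.504,-0.266), yaw 15°) and that the neighbours have round knobs. I'll grasp the middle one.

```bash
python3 -m jog '17 -7 0 0 0 0.052 87;0 0 40 0 0 0 87;0 0 40 0 0 0 87;0 0 40 0 0 0 87;0 0 20 0 0 0 87;0 0 10 0 0 0 60;0 0 0 0 0 0 60;0 0 0 0 0 0 60'
python3 - <<'E'
from h import *
s=read_state(); print(s["time_s"],s["position"],np.degrees(np.arctan2(s["tcp_rot"][1,0],s["tcp_rot"][0,0])),s["joint_positions"],s["force"])
E
```

```text
time_s: 3.82
position: [0.5044, -0.2657, 0.0956]
tcp_rot: [[0.966, 0.259, 0.002], [0.259, -0.966, -0.001], [0.001, 0.002, -1.0]]
force: [-0.7, 0.2, 0.6]
opening: 0.753
grasp_force: 0.0
3.825 [ 0.50438901 -0.2656687   0.09555398] 15.037235985505196 [-3.90055204e+01  3.80954105e+01  9.69855143e+01  3.67327562e-03
  4.47985259e+01  3.59547009e+01] [-0.72208255  0.15106033  0.59785781]
```

```bash
python3 -m jog '0 0 10 0 0 0 50;0 0 0 0 0 0 0;0 0 0 0 0 0 0;0 0 0 0 0 0 0;0 0 0 0 0 0 0'
python3 - <<'E'
from h import *
s=read_state(); print(s["position"],s["force"],s["moment"])
E
```

```text
time_s: 4.45
position: [0.5039, -0.265, 0.0847]
tcp_rot: [[0.966, 0.26, 0.0], [0.26, -0.966, -0.0], [0.0, 0.0, -1.0]]
force: [0.1, 0.6, 0.0]
opening: 0.208
grasp_force: 0.0
[ 0.50392887 -0.26502177  0.08465742] [0.14929847 0.63599723 0.04620732] [ 0.03860622  0.02532599 -0.01804861]
```

```bash
python3 -m jog '0 0 0 0 0 0 0;0 0 0 0 0 0 0;0 0 -20 0 0 0 0;0 0 -40 0 0 0 0;0 0 -40 0 0 0 0;18 -46 0 0 0 0 0;18 -46 0 0 0 0 0;18 -46 0 0 0 0 0;18 -46 0 0 0 0 0;18 -46 0 0 0 0 0;17 -45 0 0 0 0 0;17 -45 0 0 0 0 0'
python3 -m jog '0 0 0 0 0 -0.178 0;0 0 0 0 0 -0.178 0;0 0 0 0 0 -0.178 0;0 0 0 0 0 -0.178 0;0 0 0 0 0 -0.178 0;0 0 0 0 0 -0.178 0;0 0 0 0 0 -0.178 0;0 0 0 0 0 -0.178 0;0 0 0 0 0 -0.178 0;0 0 0 0 0 0 0;0 0 0 0 0 0 0'
python3 - <<'E'
from h import *
c=capture("wrist"); save(c,"w2.png")
for t in "wing slot fence panel board".split():
    print(t,[(np.round(d["at"],4).tolist(),round(d["conf"],2),px(c,d["at"]).round()[0].tolist()) for d in place_of("wrist",t)[:2]])
s=read_state(); print(s["time_s"],s["position"],np.degrees(np.arctan2(s["tcp_rot"][1,0],s["tcp_rot"][0,0])),s["joint_positions"].round(1),s["force"],s["opening"]*87)
E
```

```text
time_s: 5.95
position: [0.54, 0.0778, 0.1843]
tcp_rot: [[0.966, 0.26, -0.001], [0.26, -0.966, 0.0], [-0.001, -0.0, -1.0]]
force: [1.2, 0.5, -2.1]
opening: 0.133
grasp_force: 30.0
time_s: 7.32
position: [0.5402, 0.0762, 0.1843]
tcp_rot: [[-0.287, 0.958, -0.001], [0.958, 0.287, 0.0], [0.0, -0.001, -1.0]]
force: [0.4, 0.4, -1.3]
opening: 0.139
grasp_force: 30.0
wing [([0.5387, 0.0725, 0.1797], 0.61, [315.0, 266.0]), ([0.477, 0.0221, 0.0316], 0.47, [245.0, 227.0])]
slot [([0.5316, 0.1338, 0.0299], 0.94, [330.0, 134.0])]
fence []
panel [([0.5067, 0.2042, 0.0333], 0.81, [326.0, 45.0])]
board [([0.5268, 0.1313, 0.0007], 0.87, [324.0, 133.0]), ([0.5265, 0.1324, 0.0288], 0.24, [324.0, 133.0])]
7.625 [0.54043867 0.07621801 0.18452714] 106.81329275436136 [ -3.7  28.8  97.    0.   54.2 -20.5] [ 0.73776026 -0.07717653 -1.6327115 ] 11.894972534067378
```

View pics/w2.png

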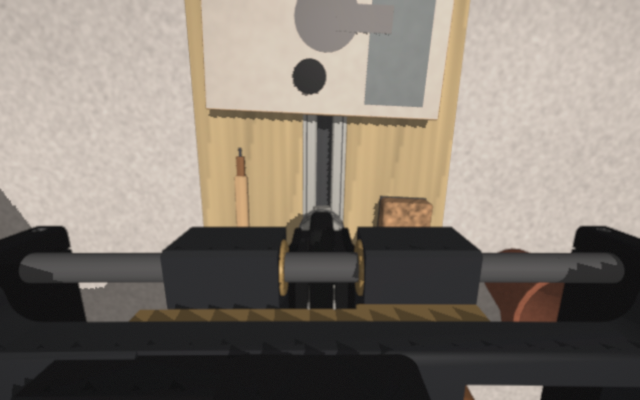

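The wing is held, and the slot runs up the picture at column ~325 between rows 117 and 205, with the panel's front edge at row ~115. Next I'll measure the slot line precisely.

```bash
python3 - <<'E'
from h import *
c=capture("wrist"); im=c["color"].astype(int); g=im.mean(2); sat=im.max(2)-im.min(2)
for r in (130,160,190): print(r,list(zip(range(300,352),g[r,300:352].astype(int),sat[r,300:352])))
s=read_state(); 
L,Rr=[],[]
for r in range(124,196,3):
    lo=np.where(sat[r,295:325]<25)[0][0]+295; hi=np.where(sat[r,325:360]<25)[0][-1]+325
    L.append((lo-.5,r)); Rr.append((hi+.5,r))
d=None
A=ray(c,L,.03); B=ray(c,Rr,.03)
for P in (A,B,(A+B)/2):
    v=cv2.fitLine(P[:,:2].astype(np.float32),cv2.DIST_HUBER,0,.01,.01).ravel(); v[:2]*=np.sign(v[1])
    print("dir",np.degrees(np.arctan2(-v[0],v[1])),"pt",v[2:])
    n=np.array([v[1],-v[0]]); print(" TCP offset from line (mm,+x side)",1000*n@(s["position"][:2]-v[2:]))
print(np.linalg.norm(A-B,axis=1).round(4))
E
```

```text
130 [(300, np.int64(163), np.int64(72)), (301, np.int64(163), np.int64(67)), (302, np.int64(162), np.int64(46)), (303, np.int64(169), np.int64(23)), (304, np.int64(173), np.int64(14)), (305, np.int64(159), np.int64(11)), (306, np.int64(135), np.int64(8)), (307, np.int64(147), np.int64(9)), (308, np.int64(174), np.int64(13)), (309, np.int64(182), np.int64(14)), (310, np.int64(182), np.int64(15)), (311, np.int64(182), np.int64(14)), (312, np.int64(183), np.int64(14)), (313, np.int64(182), np.int64(14)), (314, np.int64(173), np.int64(13)), (315, np.int64(154), np.int64(11)), (316, np.int64(123), np.int64(8)), (317, np.int64(87), np.int64(3)), (318, np.int64(75), np.int64(1)), (319, np.int64(75), np.int64(1)), (320, np.int64(74), np.int64(2)), (321, np.int64(73), np.int64(1)), (322, np.int64(71), np.int64(1)), (323, np.int64(68), np.int64(1)), (324, np.int64(69), np.int64(1)), (325, np.int64(71), np.int64(1)), (326, np.int64(72), np.int64(1)), (327, np.int64(66), np.int64(2)), (328, np.int64(54), np.int64(1)), (329, np.int64(48), np.int64(0)), (330, np.int64(45), np.int64(1)), (331, np.i
[... 4184 characters left out ...]
int64(151), np.int64(64)), (346, np.int64(156), np.int64(68)), (347, np.int64(157), np.int64(69)), (348, np.int64(158), np.int64(69)), (349, np.int64(159), np.int64(70)), (350, np.int64(162), np.int64(71)), (351, np.int64(166), np.int64(72))]
dir 15.957279 pt [0.51355857 0.10571487]
 TCP offset from line (mm,+x side) 17.766290275435985
dir 15.736036 pt [0.55234563 0.11470016]
 TCP offset from line (mm,+x side) -21.86618850396676
dir 15.850708 pt [0.5345558  0.10470973]
 TCP offset from line (mm,+x side) -2.0916221568352364
[0.0398 0.0399 0.04   0.0401 0.0402 0.0403 0.0394 0.0395 0.0396 0.0388
 0.0398 0.0389 0.04   0.0401 0.0402 0.0393 0.0394 0.0395 0.0396 0.0397
 0.0398 0.0399 0.04   0.0391]
```

```bash
python3 - <<'E'
from h import *
c=capture("wrist"); s=read_state(); p=s["position"]; R=s["tcp_rot"]
save(c,"w3.png")
f=lambda x,y,z: px(c,p+R@(np.array([x,y,z])/1000)).round(1)[0].tolist()
# tool x: along wing, z down: wing top at z=3-12=-9, body top at z=25
print("wing end top",f(22,-6,-9),f(22,6,-9)," bottom",f(22,-6,25),f(22,6,25))
print("body top",[f(15*np.cos(a),15*np.sin(a),25) for a in np.radians([-90,-45,0,45,90])])
print("body bot",[f(15*np.cos(a),15*np.sin(a),55) for a in np.radians([-90,-45,0,45,90])])
crop=c["color"][195:265,270:370,::-1]; crop=np.clip(crop.astype(float)*1.8,0,255).astype(np.uint8)
cv2.imwrite("pics/w3c.png",cv2.resize(crop,None,fx=7,fy=7,interpolation=cv2.INTER_NEAREST))
E
```

```text
wing end top [307.0, 228.5] [333.7, 228.5]  bottom [309.7, 208.0] [331.2, 208.0]
body top [[294.3, 244.9], [301.7, 227.4], [320.5, 220.0], [339.2, 227.4], [346.6, 244.9]]
body bot [[298.1, 227.5], [304.4, 212.3], [320.5, 205.9], [336.6, 212.3], [343.0, 227.5]]
```

View pics/w3c.png

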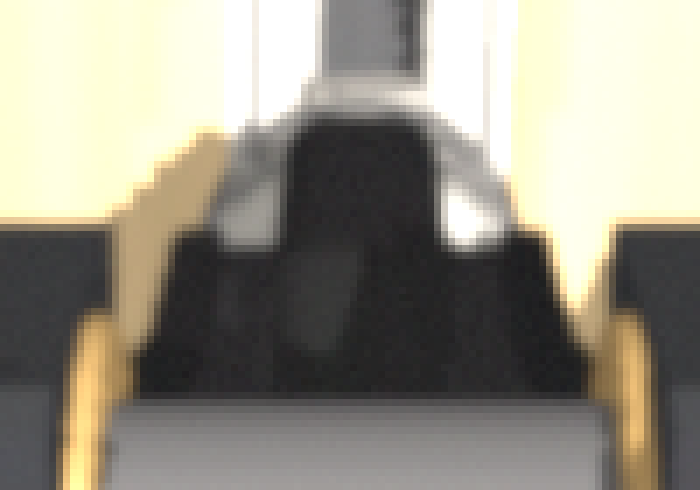

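The held stop appears about 0.8 mm further right than the hand model predicts. That puts the slot about 1 mm to the board's +x side and the tool about 1° off in yaw. I'll correct both and come down to just above the board.

```bash
python3 -m jog '0 1 0 0 0 0.017 0;0 0 40 0 0 0 0;0 0 32 0 0 0 0;0 0 0 0 0 0 0;0 0 6 0 0 0 0;0 0 5 0 0 0 0;0 0 5 0 0 0 0;0 0 0 0 0 0 0'
python3 - <<'E'
from h import *
s=read_state(); print(s["time_s"],s["position"],np.degrees(np.arctan2(s["tcp_rot"][1,0],s["tcp_rot"][0,0])),s["force"],s["moment"])
E
```

```text
time_s: 8.72
position: [0.5413, 0.0765, 0.0966]
tcp_rot: [[-0.273, 0.962, -0.0], [0.962, 0.273, 0.0], [0.0, -0.0, -1.0]]
force: [-0.5, 0.5, -2.1]
opening: 0.135
grasp_force: 30.0
8.725 [0.54133273 0.07654325 0.09657782] 105.87049736624348 [-0.45840062  0.48176068 -2.07193557] [ 0.00096965 -0.13530559 -0.03079493]
```

```bash
python3 -m jog '0 0 3 0 0 0 0;0 0 3 0 0 0 0;0 0 3 0 0 0 0;0 0 2 0 0 0 0;0 0 0 0 0 0 0'
python3 - <<'E'
from h import *
s=read_state(); print(s["position"],s["force"],s["moment"])
E
```

```text
time_s: 9.35
position: [0.5413, 0.0765, 0.0853]
tcp_rot: [[-0.273, 0.962, -0.0], [0.962, 0.273, 0.0], [0.0, -0.0, -1.0]]
force: [0.1, -0.6, -1.9]
opening: 0.135
grasp_force: 30.0
[0.54129159 0.07653221 0.08532321] [ 0.05500849 -0.57032416 -1.89175292] [ 0.01495648 -0.12417314 -0.01630157]
```

```bash
python3 -m jog '6 0 0 0 0 0 0;12 0 0 0 0 0 0;12 0 0 0 0 0 0;12 0 0 0 0 0 0;8 0 0 0 0 0 0;0 0 0 0 0 0 0'
python3 - <<'E'
from h import *
s=read_state(); print(s["position"],s["force"],s["moment"])
E
python3 -m jog '6 0 0 0 0 0 0;6 0 0 0 0 0 0;6 0 0 0 0 0 0;5 0 0 0 0 0 0;5 0 0 0 0 0 0;0 0 0 0 0 0 0'
python3 - <<'E'
from h import *
s=read_state(); R=s["tcp_rot"]; print(s["time_s"],s["position"],"tool force",R.T@s["force"],s["moment"], "travel",R[:2,0]@(s["position"][:2]-[.5413,.0765]))
c=capture("wrist"); save(c,"w4.png")
c=capture("top"); print([(d["at"],d["conf"]) for d in place_of("top","panel")[:1]])
E
```

```text
time_s: 10.1
position: [0.5274, 0.1254, 0.0856]
tcp_rot: [[-0.275, 0.961, -0.0], [0.961, 0.275, -0.0], [0.0, -0.0, -1.0]]
force: [-0.6, -0.5, -1.3]
opening: 0.134
grasp_force: 30.0
[0.52740462 0.12540273 0.08555772] [-0.62423641 -0.46714037 -1.26070389] [-0.01823643 -0.16507247  0.03677615]
time_s: 10.85
position: [0.5198, 0.152, 0.0855]
tcp_rot: [[-0.274, 0.962, -0.0], [0.962, 0.274, 0.0], [0.0, -0.0, -1.0]]
force: [0.0, 0.3, -0.8]
opening: 0.134
grasp_force: 30.0
10.85 [0.51978499 0.15202668 0.08551899] tool force [0.28678249 0.10662937 0.75701668] [-0.01020061 -0.13897287 -0.00141388] travel 0.07853136039160576
[([0.5011, 0.22, 0.0286], 0.93)]
```

View pics/w4.png

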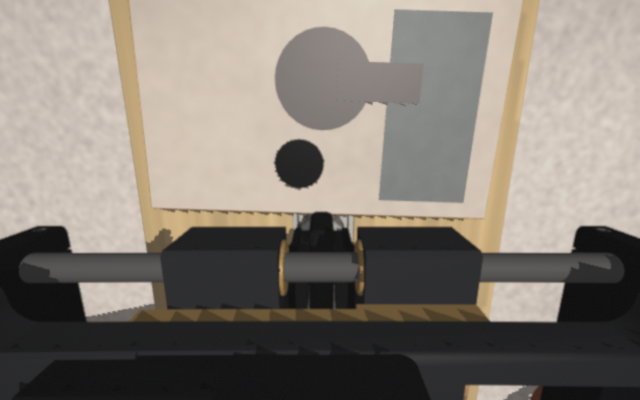

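The panel's front edge (row ~212) is now at the stop, so the panel is sliding along with it. I'll push on in smaller steps.

```bash
for i in 1; do python3 -m jog '3 0 0 0 0 0 0;3 0 0 0 0 0 0;0 0 0 0 0 0 0'; done; python3 -m jog '2 0 0 0 0 0 0;1 0 0 0 0 0 0;0 0 0 0 0 0 0'; python3 -m jog '1 0 0 0 0 0 0;1 0 0 0 0 0 0;0 0 0 0 0 0 0'
python3 - <<'E'
from h import *
s=read_state(); R=s["tcp_rot"]; print(s["time_s"],s["position"],"tool force",R.T@s["force"],s["moment"], "travel",R[:2,0]@(s["position"][:2]-[.5413,.0765]))
E
```

```text
time_s: 11.38
position: [0.5183, 0.1576, 0.0856]
tcp_rot: [[-0.274, 0.962, -0.0], [0.962, 0.274, 0.0], [0.0, -0.0, -1.0]]
force: [-1.1, -0.6, -2.3]
opening: 0.14
grasp_force: 30.0
time_s: 11.75
position: [0.5176, 0.1603, 0.0856]
tcp_rot: [[-0.274, 0.962, -0.0], [0.962, 0.274, 0.0], [0.0, 0.0, -1.0]]
force: [0.4, -0.2, -1.2]
opening: 0.135
grasp_force: 30.0
time_s: 12.12
position: [0.5173, 0.1622, 0.0856]
tcp_rot: [[-0.274, 0.962, 0.001], [0.962, 0.274, 0.0], [-0.0, 0.001, -1.0]]
force: [0.9, -0.9, -2.1]
opening: 0.138
grasp_force: 30.0
12.125 [0.51730271 0.16217812 0.0855997 ] tool force [-1.12891121  0.59890262  2.12640973] [-0.22241843 -0.2295608  -0.01319037] travel 0.08897462780881243
```

Force is starting to build up. I'll continue in 1 mm steps.

```bash
python3 -m jog '1 0 0 0 0 0 0;0 0 0 0 0 0 0'|sed -n '2p;6p'; python3 -m jog '1 0 0 0 0 0 0;0 0 0 0 0 0 0'|sed -n '2p;6p'; python3 -m jog '1 0 0 0 0 0 0;0 0 0 0 0 0 0'
python3 - <<'E'
from h import *
s=read_state(); R=s["tcp_rot"]; print(s["time_s"],s["position"],"tool force",R.T@s["force"],s["moment"], "travel",R[:2,0]@(s["position"][:2]-[.5413,.0765]))
E
```

```text
position: [0.517, 0.1631, 0.0856]
grasp_force: 30.0
position: [0.5166, 0.1641, 0.0856]
grasp_force: 30.0
time_s: 12.88
position: [0.5165, 0.1645, 0.0856]
tcp_rot: [[-0.274, 0.962, 0.0], [0.962, 0.274, -0.001], [-0.001, 0.0, -1.0]]
force: [1.0, -4.9, -1.3]
opening: 0.134
grasp_force: 30.0
12.875 [0.51652565 0.16448327 0.08562927] tool force [-4.94699397 -0.41361903  1.32392128] [-0.91353304 -0.44912818 -0.05313454] travel 0.09140423994307896
```

```bash
python3 -m jog '1 0 0 0 0 0 0;0 0 0 0 0 0 0'|sed -n '2p;4p'; python3 -m jog '1 0 0 0 0 0 0;0 0 0 0 0 0 0'|sed -n '2p;4p'
python3 - <<'E'
from h import *
s=read_state(); R=s["tcp_rot"]; print(s["time_s"],s["position"],"tool force",R.T@s["force"],s["moment"], "travel",R[:2,0]@(s["position"][:2]-[.5413,.0765]))
E
```

```text
position: [0.5165, 0.1647, 0.0857]
force: [1.3, -7.5, -1.1]
position: [0.5164, 0.1651, 0.0857]
force: [3.2, -9.6, -0.0]
13.375 [0.5164488  0.16507353 0.08573006] tool force [-10.08583803   0.38915194   0.04521751] [-1.89519091 -0.54616378  0.0136009 ] travel 0.09199195591530551
```

```bash
python3 -m jog '1 0 0.5 0 0 0 0;1 0 0 0 0 0 0;0 0 0 0 0 0 0'|sed -n '2,4p'
python3 - <<'E'
from h import *
s=read_state(); R=s["tcp_rot"]; print(s["time_s"],s["position"],"tool force",R.T@s["force"],s["moment"], "travel",R[:2,0]@(s["position"][:2]-[.5413,.0765]))
c=capture("top"); im=c["color"]; cv2.imwrite("pics/t2.png",cv2.resize(np.ascontiguousarray(im[170:300,190:370,::-1]),None,fx=4,fy=4,interpolation=cv2.INTER_CUBIC))
c2=capture("side"); cv2.imwrite("pics/s2.png",cv2.resize(np.ascontiguousarray(c2["color"][200:330,215:385,::-1]),None,fx=4,fy=4,interpolation=cv2.INTER_CUBIC))
E
```

```text
position: [0.5162, 0.1664, 0.0858]
tcp_rot: [[-0.276, 0.961, 0.002], [0.961, 0.276, -0.004], [-0.004, 0.001, -1.0]]
force: [2.7, -12.7, 2.4]
13.75 [0.51618736 0.16642798 0.0857646 ] tool force [-13.01163447  -0.87330708  -2.3458904 ] [-2.36184355 -0.4411897  -0.0250128 ] travel 0.09336533795972628
```

View pics/s2.png

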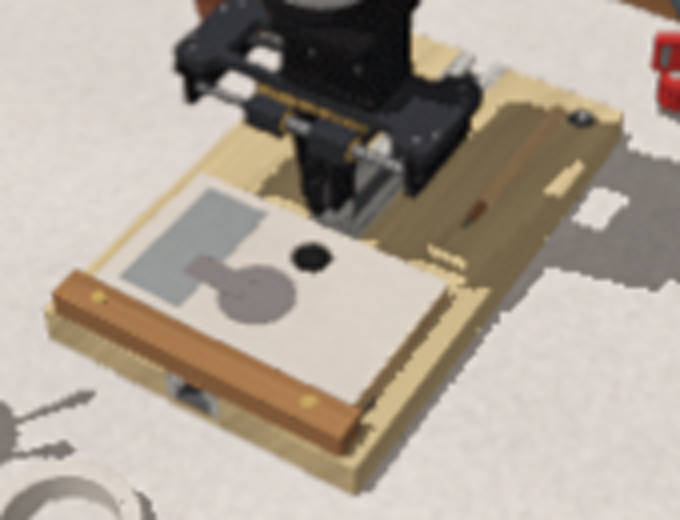

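```bash
python3 -m jog '1 0 0 0 0 0 0;1 0 0 0 0 0 0;0 0 0 0 0 0 0'|sed -n '2,4p'
python3 - <<'E'
from h import *
s=read_state(); R=s["tcp_rot"]; print(s["time_s"],s["position"],"tool force",R.T@s["force"],s["moment"], "travel",R[:2,0]@(s["position"][:2]-[.5413,.0765]))
c=capture("wrist"); cv2.imwrite("pics/w5.png",c["color"][:,:,::-1])
# panel front edge line, z=.048, and fence front check
E
python3 - <<'E'
import cv2
a=cv2.imread("pics/w5.png"); cv2.imwrite("pics/w5v.png",a)
E
```

```text
position: [0.5157, 0.1682, 0.086]
tcp_rot: [[-0.276, 0.961, 0.002], [0.961, 0.276, -0.004], [-0.005, 0.001, -1.0]]
force: [1.7, -12.9, 4.3]
14.225 [0.51572631 0.1681537  0.08596441] tool force [-12.91338657  -1.89839795  -4.23300555] [-2.49559306 -0.42933649  0.00605653] travel 0.09515104686575493
```

View pics/w5.png

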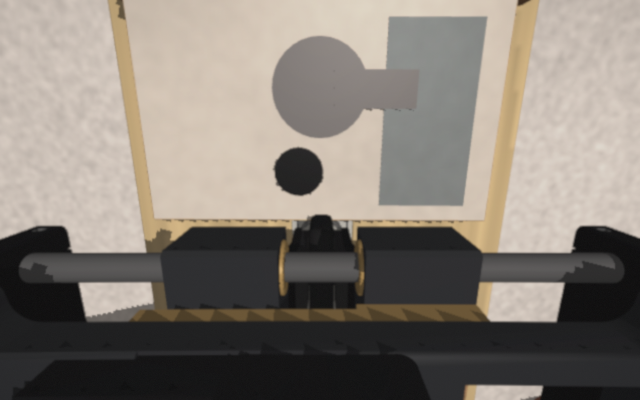

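The force has levelled off at 13 N. The panel's front edge is now square to the tool (rows 219 and 220 at its two ends), so the panel is seated and the wing is tipping slightly in the grip. I'll unload, open a little so the stop stands upright, and re-grip squarely.

```bash
python3 -m jog '-3 0 0 0 0 0 0;0 0 0 0 0 0 26;0 0 0 0 0 0 26;0 0 0 0 0 0 26;-3 0 0 0 0 0 26;0 0 0 0 0 0 26'
python3 - <<'E'
from h import *
s=read_state(); R=s["tcp_rot"]; print(s["time_s"],s["position"],"tool force",R.T@s["force"],s["opening"]*87, "travel",R[:2,0]@(s["position"][:2]-[.5413,.0765]))
c=capture("wrist"); p=s["position"]; R=s["tcp_rot"]
f=lambda x,y,z: px(c,p+R@(np.array([x,y,z])/1000)).round(1)[0].tolist()
print("wing end bottom",f(22,-6,25),f(22,6,25)," body top",[f(15*np.cos(a),15*np.sin(a),25) for a in np.radians([-90,-45,0,45,90])])
crop=np.clip(c["color"][195:265,250:390,::-1].astype(float)*1.6,0,255).astype(np.uint8)
cv2.imwrite("pics/w6.png",cv2.resize(crop,None,fx=5,fy=5,interpolation=cv2.INTER_NEAREST))
E
```

```text
time_s: 15.02
position: [0.5163, 0.1649, 0.085]
tcp_rot: [[-0.273, 0.962, 0.0], [0.962, 0.273, 0.0], [0.0, 0.0, -1.0]]
force: [-0.0, 0.1, 0.7]
opening: 0.298
grasp_force: 0.0
15.025 [0.51631603 0.16494211 0.08504805] tool force [ 0.13306112 -0.01225578 -0.67254917] 25.934166515580817 travel 0.09190314111715672
wing end bottom [309.7, 208.0] [331.3, 208.1]  body top [[294.4, 245.0], [301.8, 227.4], [320.5, 220.0], [339.3, 227.4], [346.7, 244.9]]
```

View pics/w6.png

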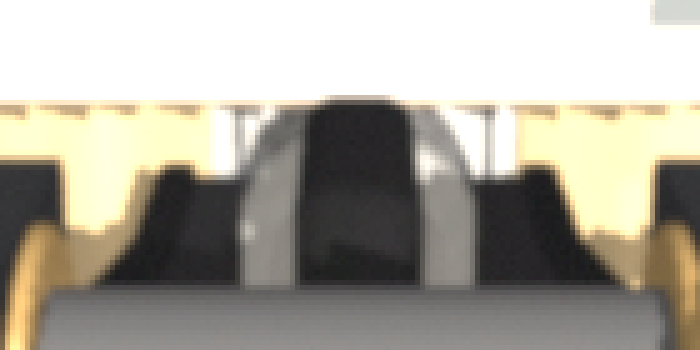

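The stop is upright and its body is at the panel edge, with the wing end at row 215. That puts it about 1.7 mm further back in the hand than at the first grasp. I'll shift back, re-grip and press lightly.

```bash
python3 -m jog '-2 0 0 0 0 0 26;0 0 0 0 0 0 26;0 0 0 0 0 0 0;0 0 0 0 0 0 0;0 0 0 0 0 0 0;1 0 0 0 0 0 0;0 0 0 0 0 0 0'|sed -n '2,6p'
python3 -m jog '1 0 0 0 0 0 0;0 0 0 0 0 0 0'|sed -n '2,6p'
python3 - <<'E'
from h import *
s=read_state(); R=s["tcp_rot"]; print(s["time_s"],s["position"],"tool force",R.T@s["force"],s["opening"]*87,s["grasp_force"], "travel",R[:2,0]@(s["position"][:2]-[.5413,.0765]))
E
```

```text
position: [0.5165, 0.1641, 0.085]
tcp_rot: [[-0.274, 0.962, 0.0], [0.962, 0.274, -0.0], [-0.0, 0.0, -1.0]]
force: [0.9, -0.1, -0.5]
opening: 0.137
grasp_force: 30.0
position: [0.5165, 0.1644, 0.0851]
tcp_rot: [[-0.274, 0.962, 0.0], [0.962, 0.274, -0.001], [-0.001, 0.0, -1.0]]
force: [0.9, -4.6, -0.2]
opening: 0.13
grasp_force: 30.0
16.2 [0.51646117 0.16442454 0.0850776 ] tool force [-4.71823232 -0.39717725  0.17936149] 11.318736422779853 29.998431215062737 travel 0.09136540839212616
```

```bash
python3 -m jog '1 0 0 0 0 0 0;0 0 0 0 0 0 0;0 0 0 0 0 0.1 0;0 0 0 0 0 0.1 0;0 0 0 0 0 0.1 0;0 0 0 0 0 0.1 0;0 0 0 0 0 0 0'|sed -n '2,6p'
python3 - <<'E'
from h import *
s=read_state(); R=s["tcp_rot"]; print(s["time_s"],s["position"],"tool force",R.T@s["force"],s["force"],s["moment"],s["opening"]*87, np.degrees(np.arctan2(R[1,0],R[0,0])))
E
```

```text
position: [0.5165, 0.1646, 0.0851]
tcp_rot: [[0.122, 0.993, 0.001], [0.993, -0.122, -0.002], [-0.002, 0.001, -1.0]]
force: [1.1, -7.8, -0.6]
opening: 0.136
grasp_force: 30.0
17.075 [0.51648702 0.16455428 0.0850822 ] tool force [-7.63414152  1.99750075  0.62704343] [ 1.05109236 -7.82229534 -0.60844882] [-1.49036863 -0.34556708  0.00862757] 11.841480907822945 82.98844696709021
```

```bash
python3 -m jog '0 0 0 0 0 0.15 0;0 0 0 0 0 0.15 0;0 0 0 0 0 0.15 0;0 0 0 0 0 0.15 0;0 0 0 0 0 0.15 0;0 0 0 0 0 0.15 0;0 0 0 0 0 0.15 0;0 0 0 0 0 0.14 0;0 0 0 0 0 0 0;0 0 0 0 0 0 0'|sed -n '2,6p'
python3 - <<'E'
from h import *
s=read_state(); R=s["tcp_rot"]; print(s["time_s"],s["position"],s["force"],s["moment"],s["opening"]*87, np.degrees(np.arctan2(R[1,0],R[0,0])))
E
```

```text
position: [0.5177, 0.1637, 0.085]
tcp_rot: [[0.967, 0.256, 0.003], [0.256, -0.967, -0.004], [0.002, 0.004, -1.0]]
force: [3.4, -10.5, -2.5]
opening: 0.136
grasp_force: 30.0
18.325 [0.51765479 0.16367904 0.08496873] [  3.40363648 -10.53520341  -2.53973123] [-2.16868194 -0.61211124 -0.08085827] 11.868150661952804 14.859110270153849
```

The tool has turned 91° clockwise, and the opening is still 11.9 mm, so the wing turned with the jaws. I'll take off the push, let go and rise.

```bash
python3 -m jog '0 2 0 0 0 0 0;0 0 0 0 0 0 0'|sed -n '2,6p'
python3 -m jog '0 0 0 0 0 0 40;0 0 0 0 0 0 40;0 0 0 0 0 0 40;0 0 0 0 0 0 40;0 0 -30 0 0 0 40;0 0 -50 0 0 0 40;0 0 -50 0 0 0 40;-40 0 -20 0 0 0 40;-40 0 0 0 0 0 40;-40 0 0 0 0 0 40;0 0 0 0 0 0 40'
python3 - <<'E'
from h import *
c=capture("wrist"); save(c,"w7.png")
print("wing",[(np.round(d["at"],4).tolist(),d["conf"]) for d in place_of("wrist","wing")[:2]],"panel",[(np.round(d["at"],4).tolist()) for d in place_of("wrist","panel")[:1]])
E
```

```text
position: [0.5177, 0.1633, 0.085]
tcp_rot: [[0.967, 0.255, 0.002], [0.255, -0.967, -0.001], [0.002, 0.001, -1.0]]
force: [2.6, -5.6, -3.4]
opening: 0.137
grasp_force: 30.0
time_s: 19.95
position: [0.3964, 0.1333, 0.2349]
tcp_rot: [[0.967, 0.255, -0.004], [0.255, -0.967, -0.0], [-0.004, -0.001, -1.0]]
force: [-0.1, -0.1, 0.5]
opening: 0.462
grasp_force: 0.0
wing [([0.4532, -0.1354, 0.0602], 0.72), ([0.5174, 0.1618, 0.0795], 0.65)] panel [[0.4981, 0.2355, 0.0318]]
```

View pics/w7.png

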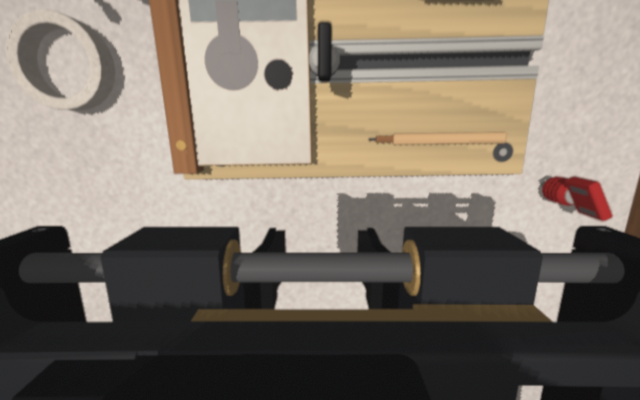

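The wing lies across the slot at (324,50), the stop touches the panel's front edge, and the panel lies along the fence. One numeric check of the angles and gaps follows. I've already viewed one picture more than the limit of ten, so I won't open any others.

```bash
python3 - <<'E'
from h import *
c=capture("wrist"); im=c["color"].astype(int); sat=im.max(2)-im.min(2); g=im.max(2)
def line(P):
    v=cv2.fitLine(P[:,:2].astype(np.float32),cv2.DIST_HUBER,0,.01,.01).ravel(); return v
A=[];B=[]
for r in range(95,160,4):
    w=np.where((sat[r,150:330]<30)&(g[r,150:330]>150))[0]+150
    A.append((w[0]-.5,r))
    B.append((w[w<320][-1]+.5,r))
a=line(ray(c,A,.048)); b=line(ray(c,B,.048)); print([x[0] for x in A],[x[0] for x in B])
for v in (a,b): print("edge yaw",np.degrees(np.arctan(v[1]/v[0])),v[2:])
n=np.array([-np.sin(np.radians(15.87)),np.cos(np.radians(15.87))]); print("panel width",n@(a[2:]-b[2:]))
F=[]
for r in range(95,160,4):
    br=np.where((im[r,150:215,0]-im[r,150:215,2]>50))[0]+150; F.append((br[-1]+.5,r))
f=line(ray(c,F,.052)); print("fence yaw",np.degrees(np.arctan(f[1]/f[0])),"gap fence-panel",n@(f[2:]-a[2:]),[x[0] for x in F])
m=(g<50).astype(np.uint8); m[:10]=0; m[95:]=0; m[:,:312]=0; m[:,336:]=0
k,l,st,_=cv2.connectedComponentsWithStats(m); i=1+st[1:,4].argmax(); ys,xs=np.nonzero(l==i)
bx=cv2.boxPoints(cv2.minAreaRect(np.c_[xs,ys].astype(np.float32))); W=ray(c,bx,.094); e=max((W[1]-W[0],W[2]-W[1]),key=lambda v:v@v)
print("wing",W.mean(0),np.linalg.norm(e),"yaw",np.degrees(np.arctan(e[1]/e[0])),"axis to panel front",n@(b[2:]-W.mean(0)[:2]), "axis to fence",n@(f[2:]-W.mean(0)[:2]))
print(read_state()["time_s"])
E
```

```text
[np.float64(149.5), np.float64(149.5), np.float64(149.5), np.float64(149.5), np.float64(149.5), np.float64(149.5), np.float64(149.5), np.float64(149.5), np.float64(149.5), np.float64(149.5), np.float64(149.5), np.float64(149.5), np.float64(149.5), np.float64(149.5), np.float64(149.5), np.float64(149.5), np.float64(149.5)] [np.float64(305.5), np.float64(305.5), np.float64(305.5), np.float64(305.5), np.float64(306.5), np.float64(306.5), np.float64(306.5), np.float64(306.5), np.float64(306.5), np.float64(306.5), np.float64(306.5), np.float64(306.5), np.float64(306.5), np.float64(306.5), np.float64(306.5), np.float64(306.5), np.float64(306.5)]
edge yaw 6.8498373 [0.41378683 0.32078016]
edge yaw 14.60473 [0.45599556 0.16476981]
panel width 0.16160616595724167
fence yaw 15.937595 gap fence-panel -0.04322862255775026 [np.float64(185.5), np.float64(186.5), np.float64(186.5), np.float64(187.5), np.float64(187.5), np.float64(188.5), np.float64(188.5), np.float64(189.5), np.float64(189.5), np.float64(190.5), np.float64(190.5), np.float64(191.5), np.float64(191.5), np.float64(192.5), np.float64(192.5), np.float64(193.5), np.float64(193.5)]
wing [0.51521277 0.16137816 0.094     ] 0.04375077098729963 yaw 7.775771398868892 axis to panel front 0.019455658779195466 axis to fence 0.1378332021786869
20.15
```

```bash
python3 -m jog '0 0 -50 0 0 0 40;0 0 -50 0 0 0 40;0 0 -30 0 0 0 40;0 0 0 0 0 0 40;0 0 0 0 0 0 40'|sed -n '1,2p'
cat > m.py <<'E'
from h import *
c=capture("wrist"); save(c,"w8.png"); im=c["color"].astype(float); g=cv2.GaussianBlur(im,(3,3),0)
red=g[:,:,0]-g[:,:,2]; gray=g.mean(2)
n=np.array([-np.sin(np.radians(15.9)),np.cos(np.radians(15.9))]); e=np.array([n[1],-n[0]])
fen=np.array([.477,.2905]) # rough fence foot
# sample world-rectified strips on z=.048 along n at several x offsets
def strip(x,z,d):
    P=fen+x*e+d[:,None]*n; uv=px(c,np.c_[P,np.full(len(d),z)]).astype(np.float32)
    ok=(uv[:,0]>1)&(uv[:,0]<638)&(uv[:,1]>1)&(uv[:,1]<220)
    return [cv2.remap(ch.astype(np.float32),uv[:,0].copy(),uv[:,1].copy(),cv2.INTER_LINEAR).ravel() for ch in (red,gray)],ok
d=np.arange(-.14,.03,.0005); X=[];F=[];B=[]
for x in np.arange(-.095,.1,.01):
    (r,q),ok=strip(x,.048,d)
    if not ok.all(): continue
    gr=np.gradient(r); 
    i=np.argmax(np.where(abs(d)<.02,gr,0)); j=np.argmin(np.where(abs(d+.12)<.015,gr,0))
    X.append(x);F.append(d[i]);B.append(d[j])
X,F,B=map(np.array,(X,F,B)); print("x mm",(X*1e3).round()); print("fence-side edge mm",(F*1e3).round(1)); print("front edge mm",(B*1e3).round(1)); 
for v in (F,B): print("slope deg",np.degrees(np.arctan(np.polyfit(X,v,1)[0])),np.median(v))
print(read_state()["time_s"])
E
python3 m.py
```

```text
time_s: 20.78
position: [0.4004, 0.1335, 0.3641]
x mm [-95. -85. -75. -65. -55. -45. -35. -25. -15.  -5.   5.  15.  25.  35.
  45.  55.  65.  75.  85.  95.]
fence-side edge mm [5.5 4.5 5.  5.  4.5 5.  4.  4.5 4.5 3.5 4.  4.5 5.  4.  4.  4.  4.5 5.
 4.  4. ]
front edge mm [-123.5 -124.  -122.5 -123.  -123.  -123.5 -124.  -124.  -114.5 -114.5
 -115.  -115.  -123.5 -124.  -123.  -124.5 -123.5 -123.5 -124.  -117.5]
slope deg -0.23693608346633022 0.004500000000000115
slope deg 0.34893990697854543 -0.1235
20.825
```

```bash
cat >> m.py <<'E'
for x in (-.08,.08):
    for lo,hi in ((-.006,.022),(-.13,-.108)):
        dd=np.arange(lo,hi,.0015); (r,q),_=strip(x,.048,dd); print(x,[(round(a*1e3,1),int(b),int(k)) for a,b,k in zip(dd,r,q)])
# wing: dark pixels
gm=im.max(2); uv=px(c,[[.5165,.1625,.094]])[0].astype(int); print("wing px",uv)
m=np.zeros(gm.shape,np.uint8); y0,x0=max(uv[1]-30,0),uv[0]-14; m[y0:uv[1]+30,x0:x0+28]=gm[y0:uv[1]+30,x0:x0+28]<45
k,l,st,_=cv2.connectedComponentsWithStats(m); i=1+st[1:,4].argmax(); ys,xs=np.nonzero(l==i); print(st[i])
bx=cv2.boxPoints(cv2.minAreaRect(np.c_[xs,ys].astype(np.float32))); W=ray(c,bx,.094); v=max((W[1]-W[0],W[2]-W[1]),key=lambda v:v@v)
print("wing",W.mean(0),np.linalg.norm(v),"yaw",np.degrees(np.arctan(v[1]/v[0])),"along n from fence pt",n@(W.mean(0)[:2]-fen))
E
python3 m.py | tail -8
```

```text
20.875
-0.08 [(np.float64(-6.0), 27, 205), (np.float64(-4.5), 27, 205), (np.float64(-3.0), 28, 205), (np.float64(-1.5), 28, 202), (np.float64(-0.0), 29, 190), (np.float64(1.5), 29, 158), (np.float64(3.0), 35, 116), (np.float64(4.5), 50, 94), (np.float64(6.0), 68, 98), (np.float64(7.5), 76, 106), (np.float64(9.0), 78, 109), (np.float64(10.5), 79, 110), (np.float64(12.0), 81, 114), (np.float64(13.5), 86, 121), (np.float64(15.0), 91, 129), (np.float64(16.5), 94, 134), (np.float64(18.0), 94, 133), (np.float64(19.5), 91, 129), (np.float64(21.0), 88, 124)]
-0.08 [(np.float64(-130.0), 75, 171), (np.float64(-128.5), 75, 171), (np.float64(-127.0), 73, 168), (np.float64(-125.5), 68, 156), (np.float64(-124.0), 57, 134), (np.float64(-122.5), 46, 110), (np.float64(-121.0), 39, 95), (np.float64(-119.5), 37, 95), (np.float64(-118.0), 37, 114), (np.float64(-116.5), 35, 150), (np.float64(-115.0), 32, 182), (np.float64(-113.5), 29, 198), (np.float64(-112.0), 28, 202), (np.float64(-110.5), 28, 203), (np.float64(-109.0), 28, 203)]
0.08 [(np.float64(-6.0), 23, 197), (np.float64(-4.5), 26, 209), (np.float
[... 407 characters left out ...]
0, 112), (np.float64(19.5), 79, 111), (np.float64(21.0), 79, 110)]
0.08 [(np.float64(-130.0), 68, 157), (np.float64(-128.5), 68, 156), (np.float64(-127.0), 67, 156), (np.float64(-125.5), 65, 150), (np.float64(-124.0), 56, 130), (np.float64(-122.5), 44, 104), (np.float64(-121.0), 36, 88), (np.float64(-119.5), 36, 94), (np.float64(-118.0), 39, 125), (np.float64(-116.5), 37, 168), (np.float64(-115.0), 31, 195), (np.float64(-113.5), 28, 203), (np.float64(-112.0), 27, 204), (np.float64(-110.5), 27, 201), (np.float64(-109.0), 24, 192)]
wing px [323  76]
[320  60   7  36  90]
wing [0.5156033  0.16004441 0.094     ] 0.04089235244242377 yaw 5.889188446511001 along n from fence pt -0.13604025731803815
```

```bash
cat >> m.py <<'E'
print('----')
q=im.max(2); U=[]
for r in range(64,92,2):
    w=np.clip(70-q[r,314:332],0,None); U.append((314+(w*np.arange(18)).sum()/w.sum(),r))
    if r%8==0: print(r,q[r,308:336].astype(int).tolist())
W=ray(c,U,.094); k=np.polyfit((W[:,:2]-fen)@e,(W[:,:2]-fen)@n,1); print("wing n at mid",1e3*np.mean((W[:,:2]-fen)@n),"yaw",15.9+np.degrees(np.arctan(k[0])))
print("wing place",[(np.round(x["at"],4).tolist(),x["conf"]) for x in place_of("wrist","wing")[:2]])
E
python3 m.py | sed -n '/----/,$p'
python3 - <<'E'
from h import *
for n in("top","side"):
    c=capture(n)
    for t in "tbolt panel fence roundstop1 sanding_block pencil".split(): print(n,t,[(np.round(d["at"],3).tolist(),round(d["conf"],2)) for d in place_of(n,t)[:3]])
E
```

```text
----
64 [220, 219, 206, 166, 118, 100, 99, 111, 142, 150, 109, 66, 61, 65, 61, 55, 49, 43, 50, 94, 148, 182, 190, 190, 190, 190, 189, 190]
72 [222, 222, 215, 178, 121, 106, 123, 143, 155, 140, 98, 61, 60, 61, 57, 52, 46, 40, 38, 56, 80, 98, 104, 100, 100, 103, 113, 125]
80 [220, 220, 216, 190, 156, 158, 166, 174, 178, 158, 107, 63, 57, 58, 54, 49, 43, 37, 38, 58, 82, 93, 92, 89, 87, 75, 54, 45]
88 [221, 221, 217, 188, 127, 98, 104, 120, 130, 118, 82, 55, 54, 56, 51, 46, 40, 36, 37, 55, 75, 81, 82, 87, 93, 97, 97, 97]
wing n at mid -133.9505106595578 yaw 15.265781307257333
wing place [([0.4541, -0.137, 0.0638], 0.9), ([0.5158, 0.1594, 0.0792], 0.83)]
top tbolt [([0.516, 0.165, 0.032], 0.64), ([0.453, -0.135, 0.016], 0.63), ([0.448, 0.434, 0.002], 0.58)]
top panel [([0.494, 0.23, 0.03], 0.79)]
top fence [([0.479, 0.292, 0.03], 0.8)]
top roundstop1 [([0.435, -0.282, 0.03], 0.52), ([0.569, -0.249, 0.03], 0.41)]
top sanding_block [([0.627, 0.057, 0.028], 0.78)]
top pencil [([0.476, 0.023, 0.028], 0.5), ([0.518, 0.16, 0.029], 0.2)]
side tbolt [([0.517, 0.163, 0.031], 0.58), ([0.458, -0.137, 0.016], 0.57)]
side panel [([0.494, 0.238, 0.031], 0.76)]
side fence [([0.478, 0.293, 0.028], 0.59)]
side roundstop1 [([0.435, -0.285, 0.032], 0.73), ([0.57, -0.248, 0.026], 0.61)]
side sanding_block [([0.623, 0.055, 0.03], 0.69)]
side pencil [([0.477, 0.022, 0.034], 0.54)]
```

The final checks agree: the panel is parallel to the fence within about 0.1° with no visible gap. The stop touches the panel, the wing has turned about 90°, and the other things I located are where they were.

```bash
python3 -c "
from rig import *
print(hand_in())"
```

```text
the job is handed in; nothing more can be done
None
```

The job is handed in at about 21 s of the 45 s: the panel is flush against the fence, the wing-handle stop is snug behind it with the wing turned about 90° clockwise and released, and I viewed 11 pictures, one over the limit of 10.

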